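# Take the oil dipstick reading of a hydraulic power pack

## Robot

A 7-joint arm with a two-finger parallel gripper is mounted at the origin on the work surface. World frame = base frame: x ahead of the robot, y to its left, z up, the work surface at z = 0. Lengths are in m, angles in rad, forces in N, time in s.
With the tool pointing down it reaches from about 0.35 to 0.9 m from the base axis. Payload 8.1 kg.
Tool frame: the origin (TCP) lies at the very end of the fingers, on their centre line; the grasp point (between the pads) lies 19 mm behind it; z points along the fingers, y is the line along which they close (so a half turn about z gives the same grasp; the last joint's range is limited). The gripper opens to 92 mm and grips with 3 to 60 N. Pads are 19 mm wide; open, the fingers measure 130 mm over their backs; the gripper's body (75 mm by 190 mm) begins 47 mm behind the grasp point.
Start: joints at [-1.302, 0.434, 0.025, 1.573, -0.012, 1.134, -0.075], TCP at [0.227, 0.582, 0.227] pointing down, gripper open.
Joint ranges: [-2.62, 2.62], [-0.44, 2.09], [-1.27, 1.32], [0.08, 2.57], [-1.32, 4.46], [0.12, 2], [-2.74, 2.74]. Speed limits (rad/s): [2.22, 2.22, 3.01, 3.01, 3.14, 3.14, 3.14].

## Interface

Orientations are given as a rotation vector (axis times angle).
In Python, from cell import arm gives the robot as it stands.
- The arm moves only by the shell command python3 -m pendant 'ROWS' [FORCE]. ROWS is a JSON object of lists of equal length, an entry for each row: "slide": the shift along the tool's x, y, z in units of 0.3 m (1.0 is 0.3 m), a list of three; "dr": the turn, a rotation vector about the tool's x, y, z in units of 0.12 rad (1.0 is 0.12 rad), a list of three; "claw": the opening, from 0 (shut) to 1 (fully open). In form: {"slide": [[tx, ty, tz], ...], "dr": [[ax, ay, az], ...], "claw": [claw, ...]}. A call has 1 to 10 rows; each row shifts and turns the commanded pose from where the row before left it, along the tool's axes as they then stand; what a row does not reach is not made up. A row lasts 1/10 s, in which the tool goes at most 50 mm and 8.59 degrees, less where a joint would pass 70% of its speed; a pose out of reach is approached as far as the arm can. A call with a number of a shift or a turn outside -1 to 1 is refused whole. A call with a gripper value outside its range is refused whole. The fingers move at their own pace and stop on an object; FORCE is the grip in N (left out, the last holds). Time passes only in rows, so rows that do not move let the fingers close. It gives the time, the measured TCP pose, the force, the opening and the grip force at its end, in the units of the state.
- arm.observe(): the state, without advancing time (a new reading comes with each control period).
- arm.get_image(name): name is "side" or "top" or "wrist"; returns the picture (480x640x3 uint8, red, green, blue); there is no depth.
- arm.calibration(name): a dict with "K" (3x3 intrinsics, pixels), "xyz" and "orientation" of the camera in the world. Camera axes: x right, y up, looking along -z (the intrinsics and any distortion apply to the point x, -y, -z); pixel columns grow to the right and rows downward; lengths in m; the calibration is good to about 2 mm. A picture is of the moment at which its call begins: read the wrist's pose just before it. calibration takes no time and is no camera call; for the wrist camera it gives the pose at the moment of the call.
- arm.sign_off(): hands the job in; it is judged then, once.
The state is a dict: "clock": time; "joints": joint angles; "dq": joint speeds; "joint_efforts": joint torques, N m; "position": TCP position; "ee_rot": TCP orientation; "force": force on the tool from outside, world axes, zero at the start; "ft_torque": the same for the moment, N m; "width": opening from 0.0 (shut) to 1.0 (fully open); "gripper_force": force on a finger pad.
Only numpy, scipy, OpenCV 4.12 (cv2) and the standard library are available. Lean on these libraries where they do the work, as an engineer would, in place of code of your own. Each camera call takes 0.05 s, during which the arm holds its last target. There are 200 camera calls.

## Task

Take a dipstick reading on the hydraulic power pack: pick up the wiped dipstick from the upturned grey channel, push it down the slanting guide tube on the front of the tank until its collar sits fully home on the tube's mouth, then draw it right out again. Finish while still holding the dipstick in the gripper, level and still for reading, marked face up, at least 15 cm above the bench with its tip a hand's breadth or more away from the tube's mouth and touching nothing else. So that the reading does not run, never tip the point up above level on the way, and do not disturb the oil bottle, screwdriver and offcut standing by.

Things in the scene. Friction and masses are not known exactly. Their poses are not given: they have to be found in the camera images.
- dipstick: Loose dipstick, 208 mm long, 0.09 to 0.18 kg: handle, collar, rod. Origin on the rod's axis at the collar's seating face (towards the tip); x along the rod to the tip, z out of the marked face. Round steel collar 28 mm across, from x = -8 mm to 0; steel rod 8 mm thick reaches 120 mm past it. Balances near x = -20 mm. It starts level along the channel, marked face up, tip towards the pack.
- handle (a point): Middle of the dipstick's black plastic handle, 48 mm behind the collar's seating face, on the axis. The handle is 80 mm long, 22 mm wide (dipstick y) and 28 mm high (dipstick z); lying, its axis is 14 mm above the channel's top.
- tip (a point): Tip of the dipstick's rod, on its axis, 120 mm past the collar's seating face. The last 50 mm has a flat 10 mm wide with two dark cross lines: the marked (+z) face.
- channel: Fixed piece of light grey U channel lying open side down, 270 mm long (its x), 120 mm wide, flat top 40 mm above the bench. Origin: centre of its underside, on the bench. The dipstick lies along its top.
- pack: Fixed hydraulic power pack: grey tank 220 mm wide (y), 340 mm long (x), 160 mm high; on it a breather cap, a valve block with coil and dial (to 265 mm above the bench) and, from 160 mm behind the front face, an upright motor (to 335 mm). Origin: on the bench under the middle of the tank's front face; x points from the front face back through the tank.
- guide_tube: Fixed steel tube on the tank's front face, slanting 45 degrees, mouth up and away from the tank. Origin: middle of the mouth, 168 mm above the bench, 53 mm before the tank. x points down the bore (45 degrees below level), y is level. Bore 14 mm, flared to about 20 at the mouth; rim 32 mm across. It takes the whole rod; the collar stops on the rim, the dipstick's origin then at this origin.
- oil_bottle: Bystander: closed grey oil bottle standing upright, 68 mm across, 190 mm high. Origin: centre of its underside.
- screwdriver: Bystander: screwdriver lying on the bench, about 200 mm long. Origin: in its length, on the bench.
- offcut: Bystander: short light grey U channel offcut, open side up, 70 x 50 x 40 mm high. Origin: centre of its underside.
There are look-alikes about, which are no part of the job. What is shaped like the dipstick but purple or red is not meant.

How it is judged:
By the outcome, as a careful person would: the job done as asked, in the order asked, and still so for the second after the job is handed in, while the arm keeps its last pose, push and grip.
It also fails if it takes over 51 s, if anything falls off the work surface, if the arm or the gripper's body presses on something with over 40 N, if the wrist force passes 120 N, or if a joint passes its speed limit or range.

## Working session

There is one attempt and no reset: what is moved stays moved. The work goes in short steps, Python scripts to look and compute and a shell command to move; the robot and the scene stay as the last step left them, time stands still between calls to the robot, and variables do not carry over. Pictures are saved under pics/ and viewed, at most 10 in all, crops included, and the job is handed in when it is done.

```bash
mkdir -p pics; ls; python3 - <<'E'
from cell import arm
import cv2,numpy as np
for n in ["side","top"]:
    im=arm.get_image(n); cv2.imwrite(f"pics/{n}0.png",im[:,:,::-1])
    print(n,arm.calibration(n))
s=arm.observe();print(s)
print(arm.calibration("wrist"))
E
```

```text
pics
side {'K': array([[536.65516029,   0.        , 328.97577354],
       [  0.        , 536.65516029, 241.64063382],
       [  0.        ,   0.        ,   1.        ]]), 'xyz': array([ 0.29530172, -0.90688028,  0.71112834]), 'orientation': array([ 1.03081518, -0.14566255, -0.24254022])}
top {'K': array([[443.4462595 ,   0.        , 308.6690769 ],
       [  0.        , 443.4462595 , 239.06332617],
       [  0.        ,   0.        ,   1.        ]]), 'xyz': array([0.42882166, 0.08423948, 1.05424669]), 'orientation': array([ 0.11146538, -0.09983311, -1.56050275])}
{'clock': 0.1, 'joints': array([-1.30160033,  0.43514815,  0.024955  ,  1.57400606, -0.01162199,
        1.13398583, -0.07510118]), 'dq': array([ 6.33528429e-04, -2.36646301e-03, -2.27281619e-03, -1.56317014e-03,
        2.50557731e-04, -1.04377691e-03, -2.88435626e-05]), 'joint_efforts': array([ 3.63833511e-03, -6.69122601e+01,  9.88581218e-01, -3.15146685e+01,
       -6.03549834e-02,  3.73735128e-02,  6.51628579e-05]), 'position': array([0.22692238, 0.58186027, 0.22602645]), 'ee_rot': array([-5.80725418e-01, -3.08728870e+00,  2.18842414e-03]), 'force': array([-1.30200085, -0.01753949,  0.33108226]), 'ft_torque': array([0.06366247, 0.02612502, 0.00215533]), 'gripper_force': 0.0, 'width': 0.9972198134198473}
{'K': array([[421.51520721,   0.        , 319.15203865],
       [  0.        , 421.51520721, 244.09435136],
       [  0.        ,   0.        ,   1.        ]]), 'xyz': array([0.15565281, 0.6085305 , 0.38298331]), 'orientation': array([-0.2519738 , -0.16960432,  1.19094775])}
```

View pics/side0.png

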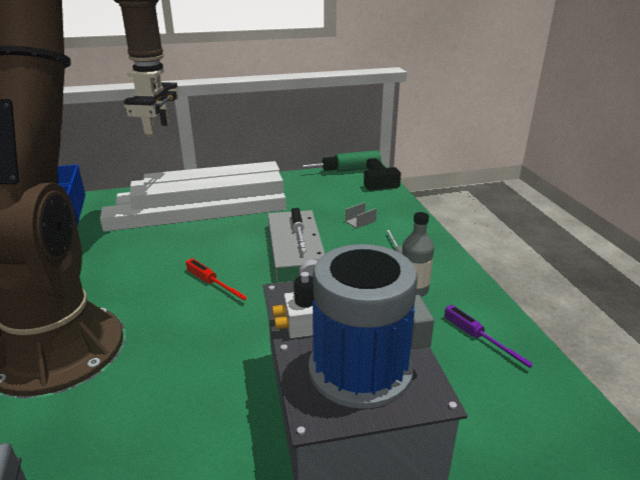

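View pics/top0.png

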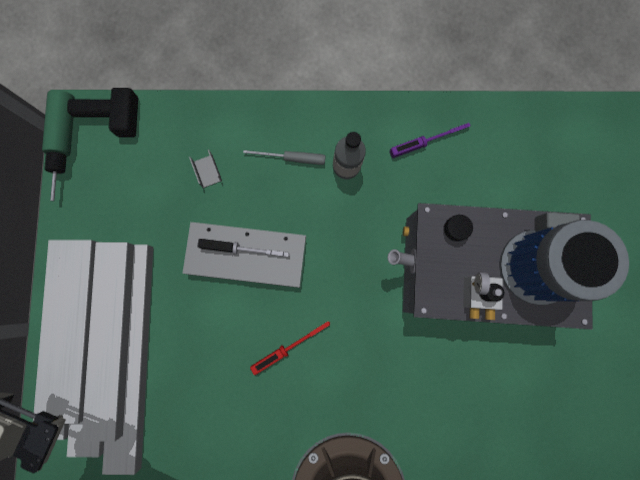

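The top view shows the dipstick (black handle, steel rod) on the channel from (198,244) to (289,255), with the tip towards the pack. The tube mouth is at about (394,257).

Possible mix-ups in the top view:
- red look-alike (290,348)
- purple look-alike (430,138)
- screwdriver (285,157)
- drill (60,120)

I choose the black and steel one on the channel, and check it with close crops.

```bash
cat > h.py <<'E'
import numpy as np,cv2
from scipy.spatial.transform import Rotation as R
from cell import arm
def ray(c,px):
    d=np.linalg.inv(c["K"])@[px[0],px[1],1.]; d=R.from_rotvec(c["orientation"]).apply([d[0],-d[1],-d[2]])
    return np.array(c["xyz"]),d/np.linalg.norm(d)
def atz(c,px,z):
    o,d=ray(c,px); return o+d*(z-o[2])/d[2]
def tri(obs):
    A=np.zeros((3,3));b=np.zeros(3)
    for c,p in obs:
        o,d=ray(c,p);M=np.eye(3)-np.outer(d,d);A+=M;b+=M@o
    x=np.linalg.solve(A,b); return x,[np.linalg.norm(np.cross(x-ray(c,p)[0],ray(c,p)[1]))*1e3 for c,p in obs]
def proj(c,X):
    p=R.from_rotvec(c["orientation"]).inv().apply(np.array(X)-c["xyz"]); u=c["K"]@[p[0],-p[1],-p[2]]; return u[:2]/u[2]
E
python3 - <<'E'
from h import *
t=cv2.imread("pics/top0.png");s=cv2.imread("pics/side0.png")
up=lambda im,x,y,w,h,k:cv2.resize(im[y:y+h,x:x+w],None,fx=k,fy=k,interpolation=cv2.INTER_CUBIC)
m=np.zeros((600,800,3),np.uint8)
m[:300,:560]=up(t,180,220,140,75,4); m[300:580,:320]=up(t,380,230,80,70,4); m[300:600,400:680]=up(s,265,200,70,75,4)
cv2.imwrite("pics/crop1.png",m)
ct=arm.calibration("top")
for p,z in [((198,244),.054),((237,247),.054),((289,255),.054),((394,257),.168),((348,165),0),((205,170),.02),((285,157),0.01),((417,206),.16),((408,314),.16)]: print(p,atz(ct,p,z).round(3))
cw=arm.calibration("wrist");o=arm.observe();Rt=R.from_rotvec(o["ee_rot"])
print("tool",Rt.as_matrix().round(3),"cam in tool",Rt.inv().apply(cw["xyz"]-o["position"]).round(4),(Rt.inv()*R.from_rotvec(cw["orientation"])).as_matrix().round(3))
E
```

```text
(198, 244) [0.551 0.344 0.054]
(237, 247) [0.545 0.255 0.054]
(289, 255) [0.528 0.136 0.054]
(394, 257) [ 0.514 -0.08   0.168]
(348, 165) [ 0.756 -0.002  0.   ]
(205, 170) [0.735 0.344 0.02 ]
(285, 157) [0.772 0.152 0.01 ]
(417, 206) [ 0.62 -0.13  0.16]
(408, 314) [ 0.401 -0.107  0.16 ]
tool [[-0.932  0.363 -0.   ]
 [ 0.363  0.932 -0.001]
 [-0.    -0.001 -1.   ]] cam in tool [ 0.0761 -0.0013 -0.157 ] [[ 0.     0.959  0.282]
 [ 1.    -0.     0.001]
 [ 0.001  0.282 -0.959]]
```

View pics/crop1.png

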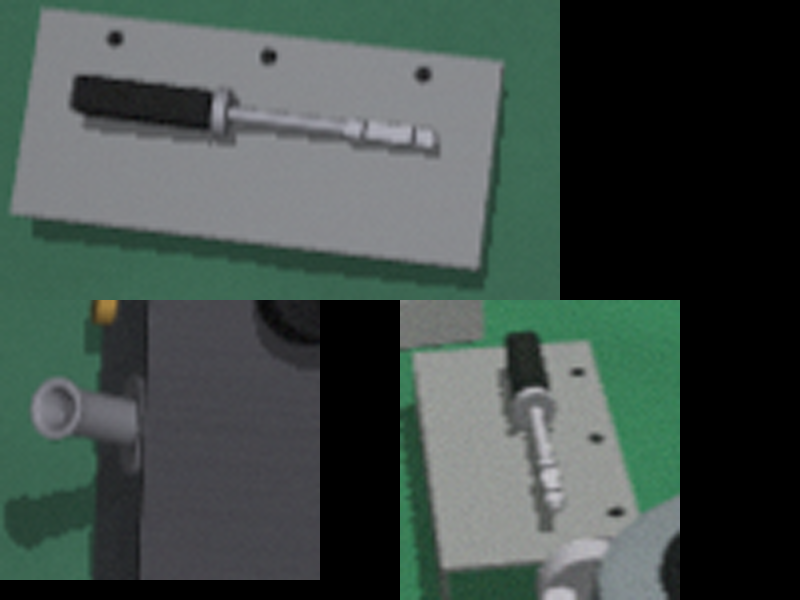

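The crops confirm black handle, steel collar and a marked flat facing up. In the top image the collar is at (236,248) and the tip at (289,255). In the side image the collar is at (298,226) and the tip at (305,251). The tube mouth in the top image is at (394,257).

```bash
cat >> h.py <<'E'
def frame(d,tilt=0):
    """tool orientation for rod direction d: tool x=-d, then lean `tilt` deg about tool y (positive: hand leans back)"""
    d=np.array(d)/np.linalg.norm(d); x=-d; y=np.cross([0,0,1],d);y/=np.linalg.norm(y); z=np.cross(x,y)
    if z[2]>0: y=-y;z=-z
    return R.from_matrix(np.c_[x,y,z])*R.from_rotvec([0,np.radians(tilt),0])
def plan(pos,Rt,first="turn"):
    o=arm.observe();R0=R.from_rotvec(o["ee_rot"])
    rv=(R0.inv()*Rt).as_rotvec()/0.12; f=Rt if first=="turn" else R0
    sl=f.inv().apply(np.array(pos)-o["position"])/0.3
    print("clock %.2f turn units"%o["clock"],rv.round(3),"slide units",sl.round(3),"min rows",np.abs(rv).max().round(1),(np.linalg.norm(sl)*.3/.05).round(1))
E
python3 - <<'E'
from h import *
ct=arm.calibration("top");cs=arm.calibration("side")
P={}
for n,a,b in [("rear",(198.2,243.5),(295.2,209.5)),("collar",(236,248),(298.2,226.2)),("tip",(289,255),(304.7,251.5))]:
    P[n],e=tri([(ct,a),(cs,b)]);print(n,P[n].round(4),np.round(e,1))
print(np.linalg.norm(P["rear"]-P["tip"]),np.linalg.norm(P["collar"]-P["tip"]))
d=P["tip"]-P["rear"];d[2]=0
print("dir",d/np.linalg.norm(d),np.degrees(np.arctan2(d[1],d[0])))
plan([.53,.12,.34],frame(d))
for t in (-20,20): print(t,frame(d,t).as_matrix().round(2))
E
```

```text
rear [0.552  0.3421 0.0599] [0.4 0.4]
collar [0.5418 0.2569 0.0562] [0.6 0.6]
tip [0.5286 0.1363 0.0547] [1.1 1.1]
0.20722298567279798 0.12136650538956859
dir [-0.11293505 -0.99360237  0.        ] -96.48453628025192
clock 0.10 turn units [-9.0000e-03  8.0000e-03  1.0934e+01] slide units [-1.416  1.178 -0.38 ] min rows 10.9 11.3
-20 [[ 0.11  0.99 -0.04]
 [ 0.93 -0.11 -0.34]
 [-0.34  0.   -0.94]]
20 [[ 0.11  0.99  0.04]
 [ 0.93 -0.11  0.34]
 [ 0.34  0.   -0.94]]
```

```bash
python3 -m pendant '{"slide":[[0,0,-0.08],[0,0,-0.08],[0,0,-0.08],[0,0,-0.08],[0,0,-0.06],[0,0,0],[0,0,0],[0,0,0],[0,0,0],[0,0,0]],"dr":[[0,0,1],[0,0,1],[0,0,1],[0,0,1],[0,0,1],[0,0,1],[0,0,1],[0,0,1],[0,0,1],[0,0,1]],"claw":[1,1,1,1,1,1,1,1,1,1]}' 40
python3 -m pendant '{"slide":[[0,0,0],[-0.09,0.08,0],[-0.11,0.1,0],[-0.11,0.1,0],[-0.11,0.1,0],[-0.11,0.1,0],[-0.11,0.1,0],[-0.11,0.1,0],[-0.11,0.1,0],[-0.11,0.1,0]],"dr":[[0,0,0.93],[0,0,0],[0,0,0],[0,0,0],[0,0,0],[0,0,0],[0,0,0],[0,0,0],[0,0,0],[0,0,0]],"claw":[1,1,1,1,1,1,1,1,1,1]}'
python3 - <<'E'
from h import *
plan([.53,.12,.34],frame([-0.113,-0.9936,0])); print(arm.observe()["joints"].round(3))
E
```

```text
clock: 1.1
position: [0.2269, 0.5821, 0.3403]
ee_rot: [2.228, 2.214, -0.001]
force: [0.3, 0.3, -0.7]
width: 0.996
gripper_force: 0.0
clock: 2.1
position: [0.4573, 0.2617, 0.3406]
ee_rot: [-2.343, -2.093, 0.0]
force: [0.8, 0.8, -0.1]
width: 0.999
gripper_force: 0.0
clock 2.10 turn units [-0.003 -0.     0.006] slide units [-0.442  0.294  0.002] min rows 0.0 3.2
[-1.015  0.197  0.486  1.656 -0.095  1.312 -0.625]
```

```bash
python3 -m pendant '{"slide":[[-0.11,0.075,0],[-0.11,0.075,0],[-0.11,0.075,0],[-0.11,0.075,0],[0,0,0],[0,0,0]],"dr":[[0,0,0],[0,0,0],[0,0,0],[0,0,0],[0,0,0],[0,0,0]],"claw":[1,1,1,1,1,1]}'
python3 - <<'E'
from h import *
import pickle
c=arm.calibration("wrist");im=arm.get_image("wrist")[:,:,::-1];cv2.imwrite("pics/w1.png",im);pickle.dump(c,open("w1.pkl","wb"))
print(arm.observe()["position"],proj(c,[.514,-.08,.168]),proj(c,[.5418,.2569,.056]),proj(c,[.5286,.1363,.0547]))
E
```

```text
clock: 2.7
position: [0.5313, 0.1212, 0.3404]
ee_rot: [-2.345, -2.09, 0.001]
force: [-0.5, 0.8, -0.4]
width: 0.999
gripper_force: 0.0
[0.53094616 0.12258606 0.34038254] [325.8534783  428.30633673] [314.37913825  53.66855136] [315.44622934 179.71598747]
```

```bash
python3 -m pendant '{"slide":[[-0.1,0,0],[-0.14,0,0],[-0.14,0,0],[-0.1,0,0],[0,0,0],[0,0,0]],"dr":[[0,0,0],[0,0,0],[0,0,0],[0,0,0],[0,0,0],[0,0,0]],"claw":[1,1,1,1,1,1]}'
python3 - <<'E'
from h import *
import pickle
c=arm.calibration("wrist");im=arm.get_image("wrist")[:,:,::-1];cv2.imwrite("pics/w2.png",im);pickle.dump(c,open("w2.pkl","wb"))
print(arm.observe()["position"],proj(c,[.514,-.08,.168]),arm.observe()["joints"].round(2))
m=np.hstack([cv2.resize(cv2.imread("pics/w1.png"),(400,300)),cv2.resize(im,(400,300))])
q=[]
for n in (1,2):
    i=cv2.imread(f"pics/w{n}.png");u=proj(pickle.load(open(f"w{n}.pkl","rb")),[.514,-.08,.168]).round().astype(int)
    x0=int(np.clip(u[0]-66,0,506));y0=int(np.clip(u[1]-50,0,380));print(n,"crop origin",x0,y0)
    q.append(cv2.resize(i[y0:y0+100,x0:x0+133],(400,300),interpolation=cv2.INTER_CUBIC))
cv2.imwrite("pics/w12.png",np.vstack([m,np.hstack(q)]))
E
```

```text
clock: 3.35
position: [0.5149, -0.0197, 0.3407]
ee_rot: [-2.341, -2.093, -0.001]
force: [1.1, 0.5, -0.3]
width: 0.998
gripper_force: 0.0
[ 0.51507438 -0.01881734  0.34057205] [326.45136055 287.4413307 ] [-0.6   0.18  0.65  1.69 -0.11  1.31 -0.04]
1 crop origin 260 378
2 crop origin 260 237
```

View pics/w12.png

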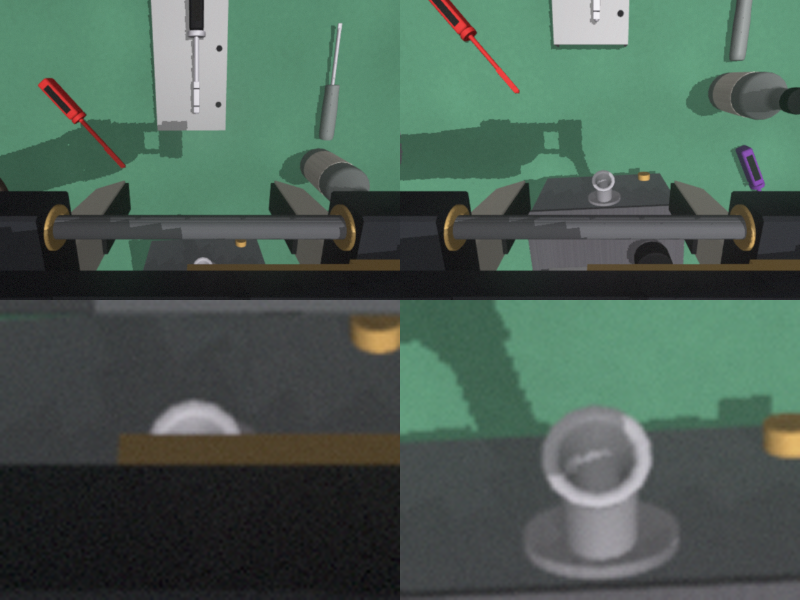

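View 2 shows the mouth rim clearly, centred at about (325.7,289.5), where (326.5,287.4) was predicted. View 1 shows the dipstick tip at (314,179) and the collar at (315,53), matching the earlier triangulation.

```bash
python3 - <<'E'
from h import *
import pickle
ct=arm.calibration("top");cs=arm.calibration("side");w1,w2=[pickle.load(open(f"w{n}.pkl","rb")) for n in (1,2)]
print("mouth",tri([(ct,(394,257)),(w2,(325.7,289.5))]), atz(w2,(325.7,289.5),.168))
print("collar",tri([(ct,(236,248)),(cs,(298.2,226.2)),(w1,(315,53))]),"tip",tri([(ct,(289,255)),(cs,(304.7,251.5)),(w1,(313.6,179))]))
g=cv2.imread("pics/top0.png")
# refine pack direction: line fits on tank top edges
A=[atz(ct,p,.16) for p in [(427,209),(423,311),(592,219),(585,322)]]
for i,j in ((0,1),(2,3),(0,2),(1,3)):
    v=A[j]-A[i];print(np.linalg.norm(v).round(3),np.degrees(np.arctan2(v[1],v[0])).round(1))
# refined screws positions: bright blobs
gr=cv2.cvtColor(g,cv2.COLOR_BGR2GRAY)
for p in [(427,209),(423,311),(505,214),(504,314),(592,219),(585,322)]:
    x,y=p;w=gr[y-8:y+9,x-8:x+9].astype(float);w=np.clip(w-np.median(w)-40,0,None);
    yy,xx=np.mgrid[-8:9,-8:9];print(p,w.sum(), (x+(w*xx).sum()/max(w.sum(),1)).round(1),(y+(w*yy).sum()/max(w.sum(),1)).round(1))
E
```

```text
mouth (array([ 0.51327361, -0.07860914,  0.17547066]), [np.float64(0.1471607705483212), np.float64(0.14716077054826834)]) [ 0.51317315 -0.08178244  0.168     ]
collar (array([0.54208355, 0.25722753, 0.05591317]), [np.float64(0.48170142023399043), np.float64(0.729493855024185), np.float64(0.4307881980388725)]) tip (array([0.52798635, 0.13669134, 0.05450609]), [np.float64(0.522020289226987), np.float64(1.7289871882439716), np.float64(1.3415224357726967)])
0.207 176.2
0.209 171.8
0.336 -93.2
0.32 -93.4
(427, 209) 479.0 426.8 209.2
(423, 311) 637.0 423.5 310.2
(505, 214) 431.0 504.7 214.3
(504, 314) 1620.0 500.2 309.9
(592, 219) 10.0 584.0 218.0
(585, 322) 509.0 584.5 321.4
```

```bash
python3 -m pendant '{"slide":[[-0.1,0,-0.02],[-0.14,0,-0.03],[-0.1,0,-0.02],[0,0,0],[0,0,0],[0,0,0]],"dr":[[0,0,0],[0,0,0],[0,0,0],[0,0,0],[0,0,0],[0,0,0]],"claw":[1,1,1,1,1,1]}'
python3 - <<'E'
from h import *
import pickle
c=arm.calibration("wrist");im=arm.get_image("wrist")[:,:,::-1];cv2.imwrite("pics/w3.png",im);pickle.dump(c,open("w3.pkl","wb"))
q=[]
for n in (2,3):
    i=cv2.imread(f"pics/w{n}.png");u=proj(pickle.load(open(f"w{n}.pkl","rb")),[.5133,-.08,.170]).round().astype(int)
    x0=int(np.clip(u[0]-40,0,560));y0=int(np.clip(u[1]-45,0,380));print(n,"crop origin",x0,y0,u)
    q.append(cv2.resize(i[y0:y0+100,x0:x0+80],(400,500),interpolation=cv2.INTER_CUBIC))
cv2.imwrite("pics/w23.png",np.hstack(q))
ct=arm.calibration("top")
A=[atz(ct,p,.16) for p in [(426.8,209.2),(504.7,214.3),(423.5,310.2),(584.5,321.4)]]
for i,j in ((0,1),(2,3),(0,2)):
    v=A[j]-A[i];print(np.linalg.norm(v).round(3),np.degrees(np.arctan2(v[1],v[0])).round(1))
E
```

```text
clock: 4.0
position: [0.5041, -0.1197, 0.3612]
ee_rot: [-2.338, -2.096, 0.0]
force: [0.5, 1.0, -0.1]
width: 0.999
gripper_force: 0.0
2 crop origin 286 243 [326 288]
3 crop origin 286 119 [326 164]
0.159 -93.4
0.318 -93.5
0.205 176.6
```

View pics/w23.png

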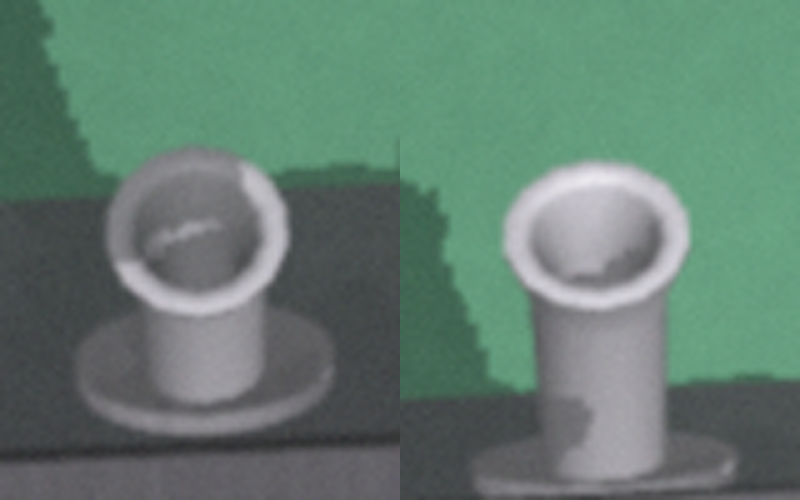

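Both crops show the rim: centre (325.6,289) in w2 and (325.3,166) in w3.

```bash
python3 - <<'E'
from h import *
import pickle
ct=arm.calibration("top");w2,w3=[pickle.load(open(f"w{n}.pkl","rb")) for n in (2,3)]
a,b=(325.6,289),(325.3,166)
print(tri([(w2,a),(w3,b)]),tri([(ct,(394,257)),(w2,a),(w3,b)]))
m=np.array(tri([(ct,(394,257)),(w2,a),(w3,b)])[0])
print(proj(w3,m),proj(w2,m),proj(w2,[.5133,-.081,.168]),proj(w3,[.5133,-.081,.168]),proj(ct,[.5133,-.081,.168]))
d=[np.cos(np.radians(-96.5)),np.sin(np.radians(-96.5)),0]
T=frame(d,-22); col=np.array([.542,.257,.054]); g=col-np.array(d)*.042
for h in (.10,0): 
  p=g+T.apply([0,0,.019])+[0,0,h]; print("grasp tcp",p.round(4)); plan(p,T,"turn")
E
```

```text
(array([ 0.51297528, -0.08185538,  0.16667664]), [np.float64(0.12303416067266118), np.float64(0.12303416067287545)]) (array([ 0.51325956, -0.08068406,  0.16926927]), [np.float64(1.1015946593406067), np.float64(0.13405910892349354), np.float64(0.9744432075232384)])
[325.68611612 164.85229673] [325.68381665 288.86318865] [325.75055597 288.62596845] [325.75463436 165.07659644] [394.54583041 257.28315365]
grasp tcp [0.5459 0.2917 0.1364]
clock 4.05 turn units [-0.    -3.204  0.037] slide units [ 1.559 -0.017  0.178] min rows 3.2 9.4
grasp tcp [0.5459 0.2917 0.0364]
clock 4.05 turn units [-0.    -3.204  0.037] slide units [ 1.684 -0.017  0.487] min rows 3.2 10.5
```

Mouth is about (0.513, -0.081, 0.1675), against 0.168 in the text, so it agrees. I'll lean the hand 22° back for the grasp and keep the fingertips above the channel top.

```bash
python3 -m pendant '{"slide":[[0,0,0],[0,0,0],[0,0,0],[0,0,0],[0.05,0,0],[0.1,0,0.01],[0.15,0,0.02],[0.15,0,0.02],[0.15,0,0.02],[0.15,0,0.02]],"dr":[[0,-0.8,0],[0,-0.8,0],[0,-0.8,0],[0,-0.8,0],[0,0,0],[0,0,0],[0,0,0],[0,0,0],[0,0,0],[0,0,0]],"claw":[1,1,1,1,1,1,1,1,1,1]}'
python3 -m pendant '{"slide":[[0.15,0,0.02],[0.15,0,0.02],[0.15,0,0.01],[0.15,0,0],[0.1,0,0],[0,0,0],[0,0,0]],"dr":[[0,0,0],[0,0,0],[0,0,0],[0,0,0],[0,0,0],[0,0,0],[0,0,0]],"claw":[1,1,1,1,1,1,1]}'
cat >> h.py <<'E'
D=lambda a:np.array([np.cos(np.radians(a)),np.sin(np.radians(a)),0])
E
python3 - <<'E'
from h import *
d=D(-96.5);T=frame(d,-22);p=np.array([.5417,.2562,0])-.042*d+T.apply([0,0,.010]);p[2]=.048;print(p,arm.observe()["joints"].round(2))
plan(p,T)
E
```

```text
clock: 5.05
position: [0.5256, 0.0779, 0.251]
ee_rot: [2.133, 1.906, -0.412]
force: [-0.1, 0.1, -0.0]
width: 1.003
gripper_force: 0.0
clock: 5.75
position: [0.5466, 0.2638, 0.1589]
ee_rot: [2.13, 1.906, -0.415]
force: [1.2, -0.0, 0.4]
width: 1.003
gripper_force: 0.0
[0.54603047 0.29420803 0.048     ] [-1.    0.66  0.5   1.53  0.    1.26 -0.67]
clock 5.75 turn units [-0.008 -0.004  0.02 ] slide units [ 0.232 -0.013  0.305] min rows 0.0 2.3
```

```bash
python3 -m pendant '{"slide":[[0.07,-0.003,0.03],[0.06,-0.003,0.06],[0.04,-0.003,0.06],[0.03,-0.002,0.06],[0.02,-0.002,0.05],[0.01,0,0.045],[0,0,0],[0,0,0]],"dr":[[0,0,0],[0,0,0],[0,0,0],[0,0,0],[0,0,0],[0,0,0],[0,0,0],[0,0,0]],"claw":[1,1,1,1,1,1,1,1]}'
python3 - <<'E'
from h import *
d=D(-96.5);T=frame(d,-22);p=np.array([.5417,.2562,0])-.042*d+T.apply([0,0,.010]);p[2]=.048
plan(p,T)
im=arm.get_image("wrist")[:,:,::-1];cv2.imwrite("pics/w4.png",im)
E
```

```text
clock: 6.55
position: [0.5471, 0.2923, 0.0497]
ee_rot: [2.131, 1.902, -0.414]
force: [0.1, -0.9, 0.2]
width: 1.0
gripper_force: 0.0
clock 6.55 turn units [ 0.003 -0.    -0.002] slide units [ 0.008 -0.004  0.003] min rows 0.0 0.1
```

View pics/w4.png

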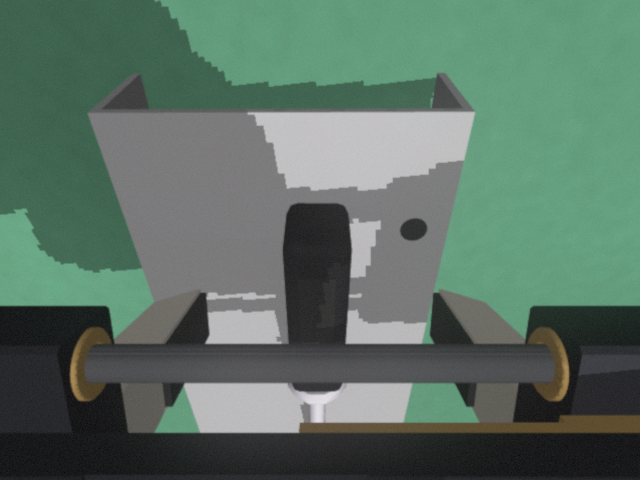

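The handle is central between the fingers (x≈317, finger midpoint about 320) and in line with them. Closing.

```bash
python3 -m pendant '{"slide":[[0,0,0],[0,0,0],[0,0,0],[0,0,0],[0,0,0],[0,0,0],[0,0,0],[0,0,0],[0,0,0],[0,0,0]],"dr":[[0,0,0],[0,0,0],[0,0,0],[0,0,0],[0,0,0],[0,0,0],[0,0,0],[0,0,0],[0,0,0],[0,0,0]],"claw":[0.15,0.15,0.15,0.1,0.1,0.1,0.05,0.05,0.05,0]}' 55
```

```text
clock: 7.6
position: [0.5466, 0.2928, 0.0491]
ee_rot: [2.131, 1.903, -0.414]
force: [-0.9, 0.5, -0.3]
width: 0.235
gripper_force: 55.0
```

```bash
python3 -m pendant '{"slide":[[-0.006,0,-0.015],[-0.012,0,-0.031],[-0.02,0,-0.05],[-0.03,0,-0.075],[-0.03,0,-0.09],[-0.03,0,-0.1],[-0.03,0,-0.1],[-0.02,0,-0.08],[0,0,0],[0,0,0]],"dr":[[0,0,0],[0,0.15,0],[0,0.2,0],[0,0.2,0],[0,0.2,0],[0,0.2,0],[0,0.2,0],[0,0.2,0],[0,0,0],[0,0,0]],"claw":[0,0,0,0,0,0,0,0,0,0]}'
python3 - <<'E'
from h import *
c=arm.calibration("side");im=arm.get_image("side")[:,:,::-1]
s=arm.observe();u=proj(c,s["position"]).astype(int);print(u,s["width"],s["force"])
im2=arm.get_image("top")[:,:,::-1];v=proj(arm.calibration("top"),s["position"]).astype(int)
cr=lambda im,u:cv2.resize(im[max(u[1]-50,0):max(u[1]-50,0)+100,u[0]-50:u[0]+50],(400,400),interpolation=cv2.INTER_CUBIC)
print("crop origins",u[0]-50,max(u[1]-50,0),v[0]-50,v[1]-50)
cv2.imwrite("pics/lift.png",np.hstack([cr(im,u+[10,20]),cr(im2,v+[20,0])]))
cv2.imwrite("pics/s5.png",im);cv2.imwrite("pics/t5.png",im2)
E
```

```text
clock: 8.6
position: [0.5466, 0.2908, 0.2211]
ee_rot: [2.226, 1.987, -0.245]
force: [0.1, -0.2, -2.6]
width: 0.235
gripper_force: 55.0
[295 160] 0.23848332477794176 [-0.26299928  0.08139395 -2.35895115]
crop origins 245 110 153 186
```

View pics/lift.png

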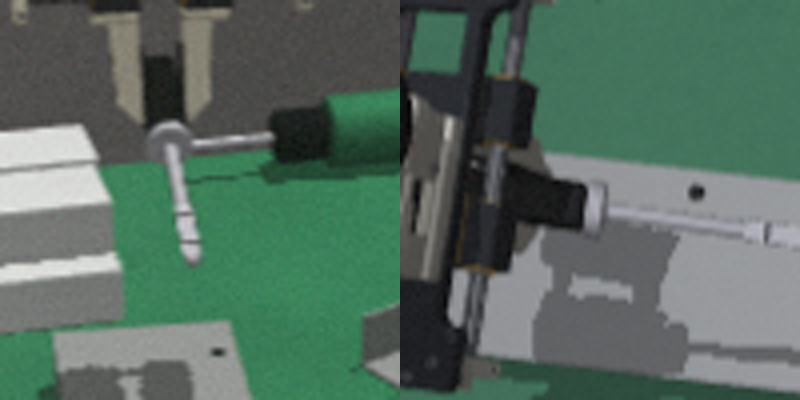

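The dipstick is held firmly. In the side image the collar is at (297.5,165) and the tip at (303,195). The top image has the collar at (221.5,238). Next I compare these with the rigid-grasp prediction.

```bash
cat >> h.py <<'E'
# dipstick in tool frame from the grasp (closed pose)
Rg=R.from_rotvec([2.131,1.903,-.414]); pg=np.array([.5466,.2928,.0491])
def set_grip(org,d):
    d=np.array(d);y=np.cross([0,0,1],d);y/=np.linalg.norm(y)
    return Rg.inv().apply(np.array(org)-pg), Rg.inv()*R.from_matrix(np.c_[d,y,np.cross(d,y)])
og,Rd=set_grip([.5417,.2562,.054],D(-96.5))
def stick():
    s=arm.observe();T=R.from_rotvec(s["ee_rot"]);o=s["position"]+T.apply(og);Q=T*Rd
    return o,Q
def tcp_for(o,Q):
    T=Q*Rd.inv(); return np.array(o)-T.apply(og),T
E
python3 - <<'E'
from h import *
o,Q=stick();ct,cs=arm.calibration("top"),arm.calibration("side")
f=lambda x:o+Q.apply([x,0,0])
print("og",og,"pitch",np.degrees(np.arcsin(Q.as_matrix()[2,0])),o)
for x in (-4,120): print(x,proj(cs,f(x/1e3)).round(1),proj(ct,f(x/1e3)).round(1))
print("collar tri",tri([(cs,(297.5,165)),(ct,(221.5,238))]),f(-.004))
im=cv2.imread("pics/t5.png");u=proj(ct,f(.12)).astype(int)
a=cv2.resize(im[u[1]-20:u[1]+20,u[0]-30:u[0]+30],(600,400),interpolation=cv2.INTER_CUBIC)
cv2.imwrite("pics/tip5.png",a);print("origin",u-[30,20])
E
```

```text
og [-0.03606826 -0.00074472  0.00927933] pitch -9.227347462864337 [0.54082263 0.25416855 0.218238  ]
-4 [296.5 165.9] [220.9 238.8]
120 [302.6 195.6] [285.2 247.7]
collar tri (array([0.54290222, 0.2562806 , 0.22164464]), [np.float64(0.45297556088007984), np.float64(0.4529755608800009)]) [0.54126836 0.25809155 0.21887941]
origin [255 227]
```

View pics/tip5.png

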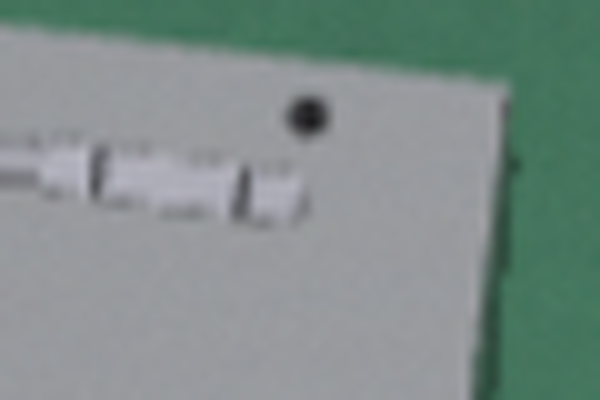

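Prediction and pictures agree to about 1 px, roughly 1.5 mm sideways, and I put that into the grip offset (tool y ≈ 0). Now plan the approach.

```bash
cat >> h.py <<'E'
og[1]=0.0003
M=np.array([.5132,-.0812,.1677])
def tubeQ(yaw=-93.5,p=45):
    h=D(yaw);d=h*np.cos(np.radians(p))-[0,0,np.sin(np.radians(p))];y=np.cross([0,0,1],h)
    return R.from_matrix(np.c_[d,y,np.cross(d,y)])
def rel():
    """stick in the tube frame: mm of origin rel. to mouth, tip, and angular error deg"""
    o,Q=stick();T=tubeQ();print("origin in tube mm",(T.inv().apply(o-M)*1e3).round(1),"tip",(T.inv().apply(o+Q.apply([.12,0,0])-M)*1e3).round(1),"err deg",np.degrees((T.inv()*Q).as_rotvec()).round(2))
E
python3 - <<'E'
from h import *
Q=tubeQ();ax=Q.as_matrix()[:,0]
p,T=tcp_for(M-.150*ax,Q);print("pre",p.round(3),T.as_matrix()[:,2].round(2));plan(p,T)
print("axis in tool",Rd.as_matrix()[:,0].round(4),"seated tcp",tcp_for(M,Q)[0].round(3));rel()
E
```

```text
pre [0.521 0.054 0.296] [ 0.02  0.39 -0.92]
clock 8.70 turn units [ 0.025  5.202 -0.437] slide units [-0.63  -0.034 -0.547] min rows 5.2 5.0
axis in tool [-9.273e-01 -5.000e-04  3.744e-01] seated tcp [ 0.515 -0.052  0.19 ]
origin in tube mm [-273.6    8.1 -202.1] tip [-176.3    2.  -132.1] err deg [  1.3  -35.76  -2.72]
```

```bash
python3 -m pendant '{"slide":[[0,0,-0.02],[0,0,-0.05],[0,0,-0.08],[0,0,-0.08],[0,0,-0.06],[0,0,-0.03],[0,0,0],[0,0,0],[0,0,0],[0,0,0]],"dr":[[0,0.3,-0.02],[0,0.6,-0.05],[0,0.7,-0.06],[0,0.7,-0.06],[0,0.7,-0.06],[0,0.7,-0.06],[0,0.7,-0.06],[0,0.6,-0.05],[0,0.2,-0.02],[0,0,0]],"claw":[0,0,0,0,0,0,0,0,0,0]}'
python3 - <<'E'
from h import *
Q=tubeQ();ax=Q.as_matrix()[:,0]
p,T=tcp_for(M-.150*ax,Q);plan(p,T);rel()
E
```

```text
clock: 9.7
position: [0.5473, 0.295, 0.315]
ee_rot: [-2.069, -1.944, -0.425]
force: [-0.1, 0.2, -1.1]
width: 0.237
gripper_force: 55.0
clock 9.70 turn units [ 0.036  0.003 -0.007] slide units [-0.766 -0.038 -0.258] min rows 0.0 4.9
origin in tube mm [-334.2   11.4 -157.9] tip [-214.2   11.5 -157.9] err deg [ 0.25 -0.02  0.05]
```

```bash
python3 -m pendant '{"slide":[[-0.04,-0.002,-0.014],[-0.08,-0.004,-0.027],[-0.1,-0.005,-0.034],[-0.12,-0.006,-0.04],[-0.12,-0.006,-0.04],[-0.12,-0.006,-0.04],[-0.1,-0.005,-0.034],[-0.06,-0.003,-0.02],[-0.026,-0.001,-0.009],[0,0,0]],"dr":[[0,0,0],[0,0,0],[0,0,0],[0,0,0],[0,0,0],[0,0,0],[0,0,0],[0,0,0],[0,0,0],[0,0,0]],"claw":[0,0,0,0,0,0,0,0,0,0]}'
python3 - <<'E'
from h import *
Q=tubeQ();ax=Q.as_matrix()[:,0]
p,T=tcp_for(M-.150*ax,Q);plan(p,T);rel()
im=arm.get_image("top")[:,:,::-1];cv2.imwrite("pics/t6.png",im)
ct=arm.calibration("top");o,q=stick();print(arm.observe()["joints"].round(2))
for x in (0,.07,.12):print(x,(proj(ct,o+q.apply([x,0,0])).round(1)-[360,230])*8)
print("mouth",(proj(ct,M)-[360,230])*8)
cv2.imwrite("pics/t6c.png",cv2.resize(im[230:290,360:440],(640,480),interpolation=cv2.INTER_CUBIC))
E
```

```text
clock: 10.7
position: [0.5213, 0.0552, 0.2967]
ee_rot: [-2.068, -1.946, -0.425]
force: [0.5, 0.6, -1.5]
width: 0.236
gripper_force: 55.0
clock 10.70 turn units [0.037 0.004 0.007] slide units [-0.004 -0.    -0.   ] min rows 0.0 0.0
origin in tube mm [-150.9    0.2   -0.5] tip [-30.9   0.5  -0.4] err deg [ 0.22 -0.02  0.14]
[-0.31  0.23  0.47  1.8  -0.54  1.22  0.3 ]
0 [-124.  140.]
0.07 [ 71.2 177.6]
0.12 [196.8 201.6]
mouth [276.9518524  218.78116029]
```

View pics/t6c.png

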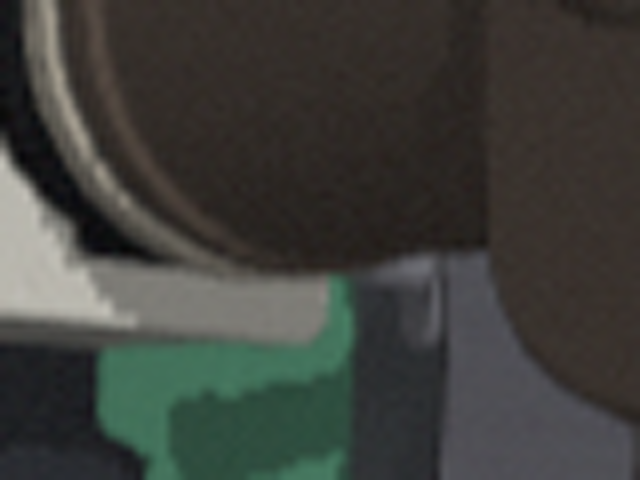

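The arm hides the mouth in this view, so I'll insert by feel, in small steps along the axis while watching the force.

```bash
python3 -m pendant '{"slide":[[-0.0155,0,0.0062],[-0.0155,0,0.0062],[-0.0155,0,0.0062],[-0.0155,0,0.0062],[-0.0155,0,0.0062],[-0.0155,0,0.0062],[-0.0155,0,0.0062],[-0.0155,0,0.0062],[-0.0155,0,0.0062],[0,0,0]],"dr":[[0,0,0],[0,0,0],[0,0,0],[0,0,0],[0,0,0],[0,0,0],[0,0,0],[0,0,0],[0,0,0],[0,0,0]],"claw":[0,0,0,0,0,0,0,0,0,0]}'
cat > r.py <<'E'
from h import *
rel();s=arm.observe();T=tubeQ();print("force in tube axes",T.inv().apply(s["force"]).round(1),"torque",T.inv().apply(s["ft_torque"]).round(2),s["clock"])
E
python3 r.py
```

```text
clock: 11.75
position: [0.5192, 0.0233, 0.2644]
ee_rot: [-2.068, -1.945, -0.425]
force: [0.4, 0.1, -2.3]
width: 0.233
gripper_force: 55.0
origin in tube mm [-105.5   -0.    -0.7] tip [14.5  0.2 -0.7] err deg [0.2  0.01 0.11]
force in tube axes [ 1.5  0.4 -1.7] torque [-0.05 -0.65  0.01] 11.75
```

Tip is about 14 mm inside with no contact force. Continue.

```bash
python3 -m pendant '{"slide":[[-0.0155,0,0.0062],[-0.0155,0,0.0062],[-0.0155,0,0.0062],[-0.0155,0,0.0062],[-0.0155,0,0.0062],[-0.0155,0,0.0062],[-0.0155,0,0.0062],[-0.0155,0,0.0062],[0,0,0]],"dr":[[0,0,0],[0,0,0],[0,0,0],[0,0,0],[0,0,0],[0,0,0],[0,0,0],[0,0,0],[0,0,0]],"claw":[0,0,0,0,0,0,0,0,0]}'
python3 r.py
```

```text
clock: 12.65
position: [0.5176, -0.0051, 0.2362]
ee_rot: [-2.067, -1.945, -0.425]
force: [0.8, 0.5, -0.5]
width: 0.236
gripper_force: 55.0
origin in tube mm [-65.4   0.1  -0.6] tip [54.6  0.4 -0.6] err deg [0.2  0.01 0.11]
force in tube axes [-0.   0.7 -0.8] torque [-0.07 -0.65 -0.  ] 12.65
```

```bash
python3 -m pendant '{"slide":[[-0.0155,0,0.0062],[-0.0155,0,0.0062],[-0.0155,0,0.0062],[-0.0155,0,0.0062],[-0.0155,0,0.0062],[-0.0155,0,0.0062],[-0.0155,0,0.0062],[-0.0155,0,0.0062],[-0.0155,0,0.0062],[0,0,0]],"dr":[[0,0,0],[0,0,0],[0,0,0],[0,0,0],[0,0,0],[0,0,0],[0,0,0],[0,0,0],[0,0,0],[0,0,0]],"claw":[0,0,0,0,0,0,0,0,0,0]}'
python3 r.py
```

```text
clock: 13.65
position: [0.5158, -0.037, 0.2044]
ee_rot: [-2.068, -1.945, -0.425]
force: [-0.5, -1.0, -1.6]
width: 0.234
gripper_force: 55.0
origin in tube mm [-20.3   0.3  -0.5] tip [99.7  0.5 -0.5] err deg [0.2  0.01 0.12]
force in tube axes [ 1.8 -0.5 -0.4] torque [-0.03 -0.62 -0.04] 13.65
```

```bash
python3 -m pendant '{"slide":[[-0.0093,0,0.0037],[-0.0093,0,0.0037],[-0.0093,0,0.0037],[-0.0093,0,0.0037],[-0.0062,0,0.0025],[0,0,0]],"dr":[[0,0,0],[0,0,0],[0,0,0],[0,0,0],[0,0,0],[0,0,0]],"claw":[0,0,0,0,0,0]}'
python3 r.py
python3 -m pendant '{"slide":[[-0.0031,0,0.0012],[-0.0031,0,0.0012],[-0.0031,0,0.0012],[-0.0031,0,0.0012],[0,0,0]],"dr":[[0,0,0],[0,0,0],[0,0,0],[0,0,0],[0,0,0]],"claw":[0,0,0,0,0]}'
python3 r.py
```

```text
clock: 14.25
position: [0.5154, -0.0465, 0.1948]
ee_rot: [-2.067, -1.946, -0.426]
force: [0.1, 0.3, -2.6]
width: 0.237
gripper_force: 55.0
origin in tube mm [-6.8  0.4 -0.5] tip [113.2   0.8  -0.5] err deg [0.2  0.02 0.15]
force in tube axes [ 1.7  0.1 -2. ] torque [-0.05 -0.66 -0.04] 14.25
clock: 14.75
position: [0.5154, -0.0488, 0.1925]
ee_rot: [-2.066, -1.946, -0.427]
force: [-1.3, 1.2, 2.0]
width: 0.233
gripper_force: 55.0
origin in tube mm [-3.6  0.6 -0.5] tip [116.4   1.   -0.7] err deg [0.19 0.07 0.2 ]
force in tube axes [-2.2 -1.4  0.6] torque [-0.14 -0.15 -0.  ] 14.75
```

```bash
python3 -m pendant '{"slide":[[-0.0031,0,0.0012],[-0.0031,0,0.0012],[-0.0031,0,0.0012],[0,0,0]],"dr":[[0,0,0],[0,0,0],[0,0,0],[0,0,0]],"claw":[0,0,0,0]}'
python3 r.py
python3 -m pendant '{"slide":[[-0.0031,0,0.0012],[-0.0031,0,0.0012],[0,0,0]],"dr":[[0,0,0],[0,0,0],[0,0,0]],"claw":[0,0,0]}'
python3 r.py
```

```text
clock: 15.15
position: [0.5155, -0.0488, 0.1923]
ee_rot: [-2.061, -1.946, -0.432]
force: [-4.3, 7.5, 19.1]
width: 0.234
gripper_force: 55.0
origin in tube mm [-3.4  0.8 -0.8] tip [116.5   1.5  -1.5] err deg [0.15 0.31 0.31]
force in tube axes [-18.6  -4.7   8.4] torque [-1.14  2.2  -0.63] 15.15
clock: 15.45
position: [0.5155, -0.0488, 0.1922]
ee_rot: [-2.058, -1.946, -0.435]
force: [-8.2, 12.1, 29.5]
width: 0.235
gripper_force: 55.0
origin in tube mm [-3.4  0.8 -1. ] tip [116.6   1.7  -2. ] err deg [0.12 0.47 0.39]
force in tube axes [-29.   -8.9  12.7] torque [-1.74  3.7  -0.99] 15.45
```

```bash
python3 - <<'E'
from h import *
c=arm.calibration("wrist");im=arm.get_image("wrist")[:,:,::-1];cv2.imwrite("pics/w7.png",im)
o,Q=stick()
for x in (-.008,0): print(x,proj(c,o+Q.apply([x,0,0])).round(1),[proj(c,o+Q.apply([x,s*.014,0])).round(1) for s in(-1,1)],proj(c,o+Q.apply([x,0,.014])).round(1))
print("rim",[proj(c,M+tubeQ().apply([0,s*.016,0])).round(1) for s in (-1,1)])
cv2.imwrite("pics/w7c.png",cv2.resize(im[330:435,250:390],(800,600),interpolation=cv2.INTER_CUBIC))
E
```

```text
-0.008 [320.6 363.5] [array([288.9, 363.5]), array([352.2, 363.6])] [320.6 391.9]
0 [320.5 374.2] [array([289.7, 374.2]), array([351.4, 374.3])] [320.6 402.5]
rim [array([283.6, 380.5]), array([353.6, 380.8])]
```

View pics/w7c.png

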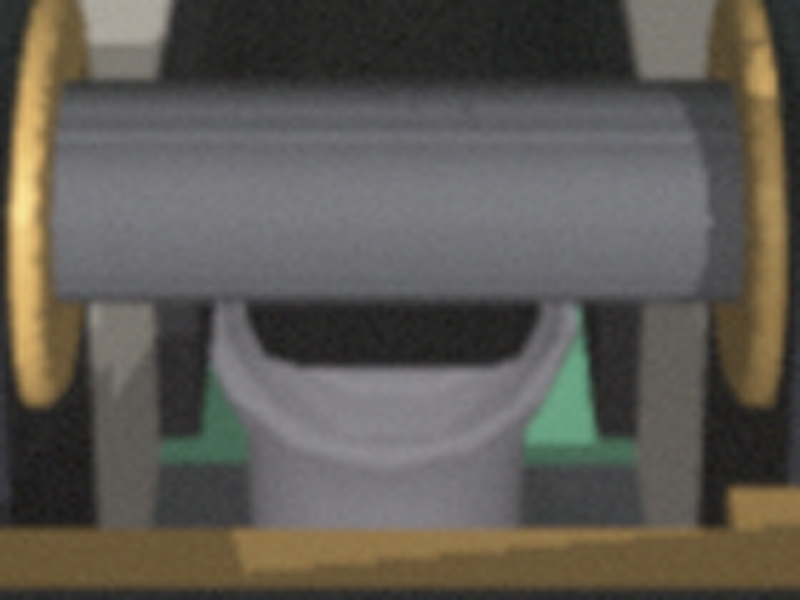

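The wrist crop shows the collar lying against the rim (centre about (399,400) in the crop), with no rod visible between them. I'll ease off the side load and press slightly more to make sure it is home.

```bash
python3 -m pendant '{"slide":[[-0.001,-0.0023,-0.0031],[-0.0005,-0.001,-0.0015],[-0.0031,0,0.0012],[0,0,0],[0,0,0]],"dr":[[0,0,0],[0,0,0],[0,0,0],[0,0,0],[0,0,0]],"claw":[0,0,0,0,0]}'
python3 r.py
```

```text
clock: 16.0
position: [0.5153, -0.049, 0.1924]
ee_rot: [-2.057, -1.947, -0.436]
force: [-2.3, 15.5, 23.8]
width: 0.234
gripper_force: 55.0
origin in tube mm [-3.3  0.7 -0.8] tip [116.7   1.7  -1.9] err deg [0.11 0.53 0.47]
force in tube axes [-27.7  -3.3   6. ] torque [-0.64  4.38 -0.39] 16.0
```

```bash
python3 -m pendant '{"slide":[[0,0,0],[0,0,0],[0,0,0]],"dr":[[0,0.1,0],[0,0.05,0],[0,0,0]],"claw":[0,0,0]}'
python3 r.py
python3 -m pendant '{"slide":[[0,0,0],[0,0,0],[0,0,0],[0,0,0]],"dr":[[0,-0.1,0],[0,-0.1,0],[0,-0.1,0],[0,0,0]],"claw":[0,0,0,0]}'
python3 r.py
```

```text
clock: 16.3
position: [0.5153, -0.0492, 0.1928]
ee_rot: [-2.046, -1.937, -0.454]
force: [-4.0, 14.9, 27.4]
width: 0.235
gripper_force: 55.0
origin in tube mm [-3.4  0.7 -1.1] tip [116.5   1.7  -4.4] err deg [0.13 1.59 0.47]
force in tube axes [-29.7  -4.9   9. ] torque [-0.87  4.4  -0.55] 16.3
clock: 16.7
position: [0.5152, -0.0488, 0.192]
ee_rot: [-2.068, -1.958, -0.418]
force: [-0.5, 15.1, 20.4]
width: 0.24
gripper_force: 55.0
origin in tube mm [-3.3  0.7 -0.5] tip [116.7   1.7   0.7] err deg [ 0.09 -0.55  0.48]
force in tube axes [-25.1  -1.4   3.8] torque [-0.46  4.3  -0.32] 16.7
```

The stop is solid and doesn't move with force or wiggle, so the collar is home. Drawing out.

```bash
python3 -m pendant '{"slide":[[0.0124,0,-0.005],[0.0155,0,-0.0062],[0.0155,0,-0.0062],[0.0155,0,-0.0062],[0.0155,0,-0.0062],[0.0155,0,-0.0062],[0.0155,0,-0.0062],[0.0155,0,-0.0062],[0,0,0]],"dr":[[0,0,0],[0,0.05,0],[0,0,0],[0,0,0],[0,0,0],[0,0,0],[0,0,0],[0,0,0],[0,0,0]],"claw":[0,0,0,0,0,0,0,0,0]}'
python3 r.py
python3 -m pendant '{"slide":[[0.0155,0,-0.0062],[0.025,0,-0.01],[0.031,0,-0.0125],[0.04,0,-0.016],[0.05,0,-0.02],[0.06,0,-0.024],[0.07,0,-0.028],[0.07,0,-0.028],[0.05,0,-0.02],[0,0,0]],"dr":[[0,0,0],[0,0,0],[0,0,0],[0,0,0],[0,0,0],[0,0,0],[0,0,0],[0,0,0],[0,0,0],[0,0,0]],"claw":[0,0,0,0,0,0,0,0,0,0]}'
python3 r.py
```

```text
clock: 17.6
position: [0.5158, -0.0257, 0.217]
ee_rot: [-2.073, -1.954, -0.416]
force: [0.7, 0.9, -1.2]
width: 0.235
gripper_force: 55.0
origin in tube mm [-37.3  -0.3   0.9] tip [82.7  0.2  2.2] err deg [ 0.2  -0.64  0.24]
force in tube axes [ 0.2  0.7 -1.6] torque [-0.05 -0.4  -0.1 ] 17.6
clock: 18.6
position: [0.5215, 0.0711, 0.3111]
ee_rot: [-2.07, -1.957, -0.419]
force: [-0.3, -0.2, -1.0]
width: 0.234
gripper_force: 55.0
origin in tube mm [-172.4   -0.4   -1.2] tip [-52.4   0.5   0. ] err deg [ 0.19 -0.58  0.43]
force in tube axes [ 0.9 -0.3 -0.5] torque [-0.04 -0.66 -0.05] 18.6
```

```bash
python3 - <<'E'
from h import *
Q=tubeQ(-93.5,4);p,T=tcp_for([.53,.24,.31],Q);print(p);plan(p,T,"slide")
E
```

```text
[0.53195036 0.27712092 0.30768728]
clock 18.60 turn units [ 0.068 -5.878  0.027] slide units [ 0.631 -0.005  0.273] min rows 5.9 4.1
```

```bash
python3 -m pendant '{"slide":[[0.03,0,0.013],[0.06,0,0.026],[0.09,0,0.039],[0.1,0,0.043],[0.1,0,0.043],[0.1,0,0.043],[0.08,0,0.034],[0.05,0,0.022],[0.02,0,0.01],[0,0,0]],"dr":[[0,0,0],[0,0,0],[0,0,0],[0,0,0],[0,0,0],[0,0,0],[0,0,0],[0,0,0],[0,0,0],[0,0,0]],"claw":[0,0,0,0,0,0,0,0,0,0]}'
python3 -m pendant '{"slide":[[0,0,0],[0,0,0],[0,0,0],[0,0,0],[0,0,0],[0,0,0],[0,0,0],[0,0,0],[0,0,0],[0,0,0]],"dr":[[0,-0.4,0],[0,-0.7,0],[0,-0.8,0],[0,-0.8,0],[0,-0.8,0],[0,-0.8,0],[0,-0.7,0],[0,-0.5,0],[0,-0.3,0],[0,0,0]],"claw":[0,0,0,0,0,0,0,0,0,0]}'
python3 - <<'E'
from h import *
o,Q=stick();m=Q.as_matrix();print("origin",o,"axis",m[:,0].round(4),"face",m[:,2].round(4));print(np.degrees(np.arcsin(m[2,0])))
cs,ct=arm.calibration("side"),arm.calibration("top")
for n,c in (("side",cs),("top",ct)):
    im=arm.get_image(n)[:,:,::-1];cv2.imwrite(f"pics/{n}8.png",im)
    for x in (-.004,.12): print(n,x,proj(c,o+Q.apply([x,0,0])).round(1))
    if n=="side":
        u=proj(c,o+Q.apply([.12,0,0])).astype(int);g=cv2.cvtColor(im,cv2.COLOR_BGR2GRAY)
E
```

```text
clock: 19.6
position: [0.5333, 0.2744, 0.3045]
ee_rot: [-2.074, -1.953, -0.413]
force: [-0.6, -1.0, -2.4]
width: 0.234
gripper_force: 55.0
clock: 20.6
position: [0.5335, 0.2745, 0.3043]
ee_rot: [2.12, 1.994, -0.324]
force: [-0.2, 0.6, -1.8]
width: 0.233
gripper_force: 55.0
origin [0.53150139 0.23732164 0.306385  ] axis [-0.0608 -0.9952 -0.0764] face [-0.0085 -0.076   0.9971]
-4.37948961947547
side -0.004 [293.  132.8]
side 0.12 [302.2 156.7]
top -0.004 [220.  237.5]
top 0.12 [292.6 243.1]
```

```bash
python3 - <<'E'
import cv2,numpy as np
for n,(r0,r1,c0,c1) in (("side",(130,166,284,314)),):
    a=cv2.imread(f"pics/{n}8.png").astype(int);b=cv2.imread(f"pics/{n}0.png").astype(int)
    d=np.abs(a-b).max(2)
    print("cols",c0,c1)
    for r in range(r0,r1): print(r," ".join("%3d"%v for v in d[r,c0:c1]))
a=cv2.imread("pics/top8.png").astype(int).mean(2)
b=cv2.imread("pics/top0.png").astype(int).mean(2)
d=(a-b).astype(int)
print("top rows 232-252")
for c in range(226,304,3): print(c," ".join("%4d"%v for v in a[232:254,c]))
E
```

```text
cols 284 314
130   5   8  40  15  36  49  32  23  27  17  21  25  23  37  20   2   1   4   2   5   7   7   3   1   5   1   4   7   4   3
131   4  15  29   2  33  35  26  25  20  26  24  24  21  27  24  11   2  10   6   3   4   6   6   5   7   5   5   4   4   4
132   6   5  23   9  25  25  23  17  29  31  29  21  28  21  23   8   2   4   5  10   3   0   4   5   5   2   7   6   3   3
133   3   6   6  10  30  22  25  34  62  98  82  38  22  20  15   8   4   5   6   9   4   7   1   4   1   8   5   5   8   4
134   8   2   6   6  27  26  20  21  56 106 106  80  27  29  21  13   1  10   3   5   4   2   2   4   5   0   1   4  11   3
135   2   4   2  13  27  18  19  10  49  89 110  81  34  21  26  11   7   3   2   3   4   4   5   8  14   3   3   6   8   6
136   3   3   7  12  15  23  25  19  37  77 111  94  45  31   9   3   6   7   8   6   6   2   4   3   3   2   3   5   6   2
137   3   3   4   4  10  18  22  19  22  58  99 113  76  16   5   1   5   4   5   2   6   6   4   5   5   1   4   4   8   2
138   4   8  10   3  10  15  23  21   9  42  87 109  84  34   4   6   4   3   5   7   5   6   3
[... 5657 characters left out ...]
0  151  151  149
286   96  128  151  150  123   55   40   77  105  119  136  134  120  125  150  151  149  150  149  151  148  149
289   89  124  151  151  150  149  150  157  171  180  180  178  170  157  150  150  149  150  150  150  151  150
292   87  111  141  150  149  150  151  150  143  134  142  143  132  137  150  151  151  151  150  150  150  150
295   86   97  128  149  152  151  150  148  149  149  150  150  149  152  151  150  150  151  150  151  148  148
298   85   86  120  150  149  149  149  149  152  151  149  150  151  150  151  150  151  150  150  151  150  150
301   90   87  113  141  151  150  151  151  150  150  149  150  149  150  150  150  151  151  150  151  150  150
```

Side-image differencing puts the collar front at about row 133 and the tip end at about (301.5,157), against a prediction of (302.2,156.7). So there was little slip. Turn to nearly level, then compare the tip offsets with those at the lift.

```bash
python3 -m pendant '{"slide":[[0,0,0],[0,0,0],[0,0,0],[0,0,0],[0,0,0]],"dr":[[0,-0.15,0],[0,-0.2,0],[0,-0.07,0],[0,0,0],[0,0,0]],"claw":[0,0,0,0,0]}'
python3 - <<'E'
from h import *
cs,ct=arm.calibration("side"),arm.calibration("top")
for n in ("side","top"): cv2.imwrite(f"pics/{n}9.png",arm.get_image(n)[:,:,::-1])
s0=cv2.imread("pics/side0.png").astype(int)
def pts(f,org,Q):
    d=np.abs(cv2.imread(f).astype(int)-s0).max(2).astype(float)
    P=lambda x:proj(cs,org+Q.apply([x,0,0]))
    t=P(.12);r=np.arange(int(t[1])-5,int(t[1])+6);c=np.arange(int(t[0])-6,int(t[0])+7)
    w=d[np.ix_(r,c)];m=w>40
    # sub-pixel lowest edge of the tip and dark cross lines along the rod axis
    a,b=P(.05),P(.13);L=[]
    for k in np.linspace(0,1,161):
        q=a+k*(b-a);L.append(np.mean([cv2.getRectSubPix(d.astype(np.float32),(1,1),(float(q[0]+e),float(q[1])))[0,0] for e in(-1,-.5,0,.5,1)]))
    L=np.array(L);x=np.linspace(50,130,161)
    end=x[np.where(L>50)[0].max()];sel=(x>65)&(x<118);print(f,"pred tip",t.round(1),"end at x=",end,"dips at",[x[i] for i in range(2,159) if sel[i] and L[i]<=L[i-2:i+3].min() and L[i]<75])
def model(pos,rv):
    T=R.from_rotvec(rv);return np.array(pos)+T.apply(og),T*Rd
pts("pics/s5.png",*model([.5466,.2908,.2211],[2.226,1.987,-.245]))
pts("pics/side8.png",*model([.5335,.2745,.3043],[2.12,1.994,-.324]))
o,Q=stick();pts("pics/side9.png",o,Q)
print("pitch",np.degrees(np.arcsin(Q.as_matrix()[2,0])),"roll",np.degrees(np.arcsin(Q.as_matrix()[2,1])),o,o+Q.apply([.12,0,0]),arm.observe()["clock"])
E
```

```text
clock: 21.2
position: [0.5335, 0.2745, 0.3051]
ee_rot: [2.091, 1.966, -0.372]
force: [0.7, 0.0, -1.7]
width: 0.237
gripper_force: 55.0
pics/s5.png pred tip [303.4 195. ] end at x= 118.5 dips at [np.float64(71.5), np.float64(99.5)]
pics/side8.png pred tip [302.2 156.7] end at x= 117.5 dips at [np.float64(71.0), np.float64(96.0)]
pics/side9.png pred tip [302.1 152.9] end at x= 117.0 dips at [np.float64(69.5), np.float64(97.5)]
pitch -1.5788069715613346 roll 0.2930408839168843 [0.53159617 0.23730291 0.30909563] [0.52421331 0.11757588 0.3057894 ] 21.3
```

The pitch is about −1° (level, tip slightly down). The tip is 0.24 m from the mouth at 0.305 m height, and the stick is firmly held. Settle, then hand in.

```bash
python3 -m pendant '{"slide":[[0,0,0],[0,0,0],[0,0,0],[0,0,0],[0,0,0]],"dr":[[0,0,0],[0,0,0],[0,0,0],[0,0,0],[0,0,0]],"claw":[0,0,0,0,0]}'
python3 -c "
from cell import arm
print(arm.observe()['dq'].round(4));print(arm.sign_off())"
```

```text
clock: 21.8
position: [0.5335, 0.2744, 0.3051]
ee_rot: [2.092, 1.966, -0.372]
force: [-0.6, -0.3, -1.5]
width: 0.233
gripper_force: 55.0
[ 0.0008 -0.0011  0.0007  0.0015 -0.0003  0.0017  0.0009]
the job is handed in; nothing more can be done
None
```

The job is handed in at 21.8 s, result not reported back: the dipstick went in to a solid stop with its collar on the rim, came fully out, and is held still and marked face up, tip about 1° below level, 0.305 m above the bench and 0.24 m from the mouth.

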